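Shift the range lever through its zigzag gate

TASK

Two drive boxes for the wear tester stand on the bench, each with a ball-ended lever. Take the lever of the box whose top plate has the zigzag slot, which stands near the slot's robot-side end, and move it along the slot in order, round every corner (ahead, left, ahead, right), fully into the last notch at the far right end; then let go of it and leave it standing there. Leave the lever in the straight slot alone.

Things in the scene. Friction and masses are not known exactly. Their poses are not given: they have to be found in the camera images.
- range_box: Fixed grey drive box, 118 x 120 x 108 mm high, with a zigzag slot 13 mm wide in its aluminium top plate. Origin: centre of its underside on the bench; x points ahead (turned by up to 0.3 rad), y left, z up. In this frame the knob's centre goes from (x, y) = (-42, -21) mm ahead to (0, -21), left to (0, 21), ahead to (42, 21), right to the last notch (42, -21), with 4 mm play to each side.
- range_knob (a point): Centre of the black ball knob, 28 mm in diameter, on the lever of range_box, 157 to 165 mm above the bench: it moves on a sphere of radius 145 mm about a pivot 20 mm above the box's origin. Below it are a 14 mm collar and an 8 mm steel stem. At the start it is at x = -42 to -26, y = -21 mm in the box's frame. Held only by friction (1 to 2 N at the knob): no spring, it stays where it is left.
- gate_end (a point): Where the centre of range_knob stands when its lever is fully in the last notch, far right in the slot: (42, -21, 157) mm in the frame of range_box.
- feed_knob (a point): Centre of the like ball knob, 28 mm in diameter, of the other box, which has the same size but one straight slot fore and aft in its plate. Not to be moved.

How it is judged (in metres and radians):
On the way, in this order (a step that is already met when the one before it is completed fails the run):
1. the lever stands at the first corner (end of the first lane) (x of range_knob in the frame of range_box between -0.013 and 0.013 m and y of range_knob in the frame of range_box below -0.01 m), for 0.04 s.
2. the lever stands at the second corner (left end of the crossing) (x of range_knob in the frame of range_box between -0.013 and 0.013 m and y of range_knob in the frame of range_box above 0.01 m), for 0.04 s.
3. the lever stands at the third corner (far left) (x of range_knob in the frame of range_box above 0.03 m and y of range_knob in the frame of range_box above 0.01 m), for 0.04 s.
4. the lever stands in the last notch (far right) (x of range_knob in the frame of range_box above 0.03 m and y of range_knob in the frame of range_box below -0.01 m), for 0.04 s.
At the end, for the whole second after the job is handed in: The knob of the zigzag gate's lever stands in the last notch, far right: in the box's frame more than 30 mm ahead and more than 10 mm right of the box's centre (nominally 42 and 21 mm), let go; the other lever's knob is within 10 mm of where it was (all of step 4 and distance of feed_knob from where it was at the start of the episode below 0.01 m); the robot touches nothing.
It fails at once if the lever in the straight slot is moved by more than 10 mm (distance of feed_knob from where it was at the start of the episode above 0.01 m).
It also fails if it takes over 38 s, if anything falls off the work surface, if the arm or the gripper's body presses on something with over 40 N, if the wrist force passes 120 N, or if a joint passes its speed limit or range.

ROBOT

A 6-joint arm with a two-finger parallel gripper is mounted at the origin on a cart in front of the work surface, level with it; the furniture and walls round the work are solid. World frame = base frame: x ahead of the robot, y to its left, z up, the work surface at z = 0. Lengths are in mm, angles in rad, forces in N, time in s.
With the tool pointing down it reaches from about 325 to 850 mm from the base axis. Payload 4.4 kg.
Tool frame: the origin (TCP) lies at the very end of the fingers, on their centre line; the grasp point (between the pads) lies 19 mm behind it; z points along the fingers, y is the line along which they close (so a half turn about z gives the same grasp; the last joint's range is limited). The gripper opens to 94 mm and grips with 3 to 60 N. Pads are 16 mm wide; open, the fingers measure 119 mm over their backs; the gripper's body (75 mm by 177 mm) begins 78 mm behind the grasp point.
Start: joints at [1.185, 0.207, 1.542, -0, 1.393, -0.15], TCP at [134.342, 559.088, 205.447] pointing down, gripper open.
Joint ranges: [-2.73, 2.73], [-0.86, 2.22], [0.23, 2.46], [-1.11, 4.25], [0.08, 2.63], [-2.82, 2.82]. Speed limits (rad/s): [2.79, 2.79, 3.14, 3.14, 3.14, 3.14].

INTERFACE

Orientations are given as a rotation vector (axis times angle).
In Python, from workcell import manip gives the robot as it stands.
- The arm moves only by the tool play_rows, never from a script. Its argument "moves" is a list that holds one entry, the list of rows, each a list of 7 numbers: the turn, a rotation vector about the tool's x, y, z in rad, then the shift along the tool's x, y, z in mm, then the finger opening in mm, from 0 to 94. In form: [[[ax, ay, az, x, y, z, gripper], ...]]. A call has 1 to 20 rows; each row shifts and turns the commanded pose from where the row before left it, along the tool's axes as they then stand; what a row does not reach is not made up. A row lasts 1/8 s, in which the tool goes at most 62.5 mm and 10.7 degrees, less where a joint would pass 70% of its speed; a pose out of reach is approached as far as the arm can. A call with a gripper value outside its range is refused whole. The fingers move at their own pace and stop on an object; the grip force is fixed at half the most. Time passes only in rows, so rows that do not move let the fingers close. It gives the time, the measured TCP pose, the force, the opening and the grip force at its end, in the units of the state.
- manip.sense(): the state, without advancing time (a new reading comes with each control period).
- manip.get_image(name): name is "scene" or "side" or "wrist"; returns the picture (420x560x3 uint8, red, green, blue); there is no depth.
- manip.camera_params(name): a dict with "camera_matrix" (3x3 intrinsics, pixels), "cam_to_world" (4x4, takes a point from camera to world coordinates). Camera axes: x right, y down, z forward; pixel columns grow to the right and rows downward; lengths in mm; the calibration is good to about 2 mm. A picture is of the moment at which its call begins: read the wrist's pose just before it. camera_params takes no time and is no camera call; for the wrist camera it gives the pose at the moment of the call.
- manip.finish_job(): hands the job in; it is judged then, once.
The state is a dict: "t": time; "joints": joint angles; "qd": joint speeds; "effort": joint torques, N m; "position": TCP position; "eef_rot": TCP orientation; "ft_force": force on the tool from outside, world axes, zero at the start; "torque": the same for the moment, N m; "opening": finger opening in mm; "gripper_force": force on a finger pad.
Only numpy, scipy, OpenCV 4.12 (cv2) and the standard library are available. Lean on these libraries where they do the work, as an engineer would, in place of code of your own. Each camera call takes 0.05 s, during which the arm holds its last target. There are 200 camera calls.

## Working session

There is one attempt and no reset: what is moved stays moved. The work goes in short steps, Python scripts to look and compute and a tool call to move; the robot and the scene stay as the last step left them, time stands still between calls to the robot, and variables do not carry over. Pictures are saved under pics/ and viewed, at most 10 in all, crops included, and the job is handed in when it is done.

Besides the shell and the picture viewer there is one more tool, called as name([rows], argument=value, ...), one row to a line, values as JSON. play_rows: Moves the arm, as the interface text tells. Its arguments: {"type":"object","properties":{"moves":{"type":"array","items":{"type":"array","items":{"type":"array","items":{"type":"number"}}}}},"required":["moves"]}

```bash
mkdir -p pics; python3 - <<'E'
from workcell import manip
import cv2, numpy as np
print(manip.sense())
for n in ("scene","side"):
    im=manip.get_image(n); cv2.imwrite(f"pics/{n}0.png",cv2.cvtColor(im,cv2.COLOR_RGB2BGR))
    p=manip.camera_params(n); print(n,np.round(p["camera_matrix"],1).tolist(),np.round(p["cam_to_world"],3).tolist())
E
```

```text
{'t': 0.0, 'joints': array([ 1.18451686e+00,  2.07395654e-01,  1.54292611e+00,  6.29981518e-06,
        1.39350021e+00, -1.50469750e-01]), 'qd': array([-0.00094858, -0.00057405, -0.00108022,  0.00065794, -0.00176418,
       -0.00164215]), 'effort': array([ 1.10402823e-04, -3.70875514e+01, -2.81414545e+01,  6.97157602e-02,
        3.61354672e-02, -1.21817934e-04]), 'position': array([134.0258796 , 558.34262444, 204.31784596]), 'eef_rot': array([-0.36948272, -3.11918645,  0.00337323]), 'ft_force': array([-0.26470872,  0.64367844,  1.13580106]), 'torque': array([-0.04329541,  0.00953629,  0.03783133]), 'gripper_force': 0.0, 'opening': 93.86424370335332}
scene [[453.4, 0.0, 283.3], [0.0, 453.4, 214.8], [0.0, 0.0, 1.0]] [[0.662, -0.556, 0.502, 92.124], [-0.749, -0.5, 0.434, -410.045], [0.01, -0.664, -0.748, 789.527], [0.0, 0.0, 0.0, 1.0]]
side [[546.1, 0.0, 284.9], [0.0, 546.1, 198.2], [0.0, 0.0, 1.0]] [[0.997, -0.028, 0.065, 472.827], [-0.069, -0.567, 0.821, -894.307], [0.014, -0.823, -0.567, 702.902], [0.0, 0.0, 0.0, 1.0]]
```

View pics/scene0.png

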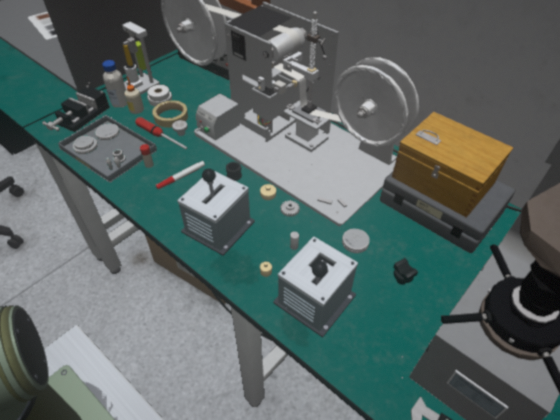

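View pics/side0.png

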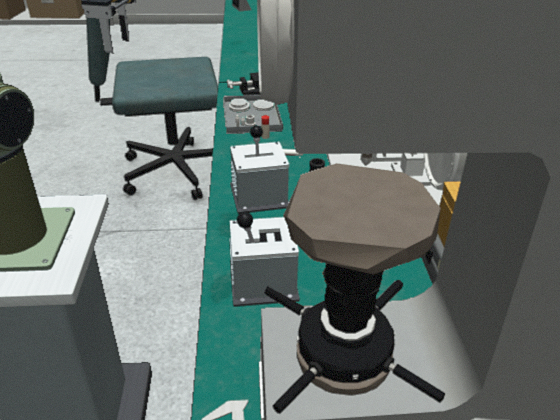

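The scene picture shows the straight-slot box near (215,210) and the zigzag box near (317,280), with its knob at about (319,267). In the side picture the zigzag box is near (264,255) and its knob at (245,220). I'll enlarge both.

```bash
python3 - <<'E'
import cv2, numpy as np
a=cv2.imread("pics/scene0.png")[230:330,270:365]; b=cv2.imread("pics/side0.png")[200:305,220:305]
a=cv2.resize(a,None,fx=4,fy=4,interpolation=cv2.INTER_CUBIC);b=cv2.resize(b,None,fx=4,fy=4,interpolation=cv2.INTER_CUBIC)
c=np.zeros((420,740,3),np.uint8);c[:400,:380]=a;c[:420,400:740]=b
cv2.imwrite("pics/crop0.png",c)
E
```

```text
(no output)
```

View pics/crop0.png

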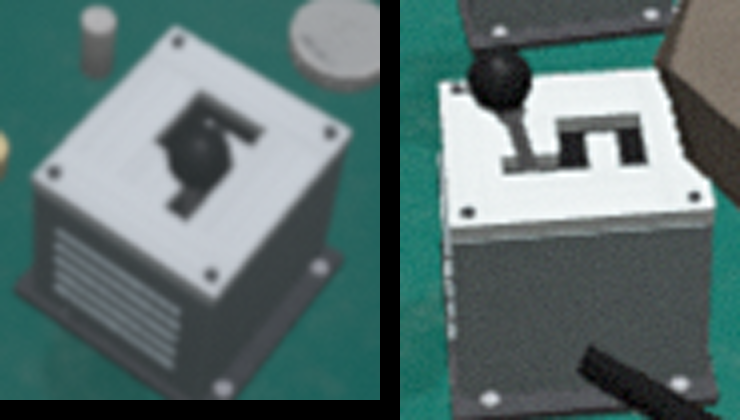

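```bash
cat > h.py <<'E'
import numpy as np
from workcell import manip
from scipy.optimize import least_squares
def proj(n,P,p=None):
    p=p or manip.camera_params(n); T=np.linalg.inv(p["cam_to_world"]); K=p["camera_matrix"]
    c=(T[:3,:3]@np.atleast_2d(P).T).T+T[:3,3]; u=(K@c.T).T; return u[:,:2]/u[:,2:]
def box(pose,P):
    x,y,a=pose; R=np.array([[np.cos(a),-np.sin(a),0],[np.sin(a),np.cos(a),0],[0,0,1]])
    return (R@np.atleast_2d(P).T).T+[x,y,0]
E
python3 - <<'E'
from h import *
ps={n:manip.camera_params(n) for n in("scene","side")}
A=59;B=60
sc=np.array([[33,178],[177,27],[352,130],[215,298]])/4+[270,230]
scP=np.array([[-A,B,108],[A,B,108],[A,-B,108],[-A,-B,108]])
sd=(np.array([[440,83],[455,226],[713,208]])-[400,0])/4+[220,200]
sdP=scP[[0,3,2]]
for use in (1,2,3):
    def f(q):
        r=[]
        s=[q[3],q[3],1]
        if use&1:r.append(proj("scene",box(q[:3],scP*s),ps["scene"])-sc)
        if use&2:r.append(proj("side",box(q[:3],sdP*s),ps["side"])-sd)
        return np.vstack(r).ravel()
    r=least_squares(f,[450,0,0,1],x_scale=[100,100,.3,.1]);print(use,r.x,np.round(r.fun,1))
pose=r.x[:3]
k1=np.array([198,155])/4+[270,230];k2=np.array([99,79])/4+[220,200]
g=least_squares(lambda P:np.r_[(proj("scene",P,ps["scene"])-k1)[0],(proj("side",P,ps["side"])-k2)[0]],[450,0,160])
print("knob",g.x,g.fun); print("in box",box([0,0,-pose[2]],g.x-[pose[0],pose[1],0]))
# straight box knob
f1=np.array([209,174]);f2=np.array([257,132])
g=least_squares(lambda P:np.r_[(proj("scene",P,ps["scene"])-f1)[0],(proj("side",P,ps["side"])-f2)[0]],[450,200,160])
print("feed",g.x,g.fun)
E
```

```text
1 [ 4.94347699e+02 -1.49016658e+02  5.15822945e-02  8.77000203e-01] [-0.2 -2.6 -2.4  0.4  0.2  2.8  2.1 -0.5]
2 [ 4.93805301e+02 -1.44858016e+02  8.43737598e-02  8.93906377e-01] [-0.  -1.5  0.9  1.3 -0.8  0.1]
3 [ 4.94295081e+02 -1.48043048e+02  6.26879690e-02  8.82400560e-01] [-0.8 -2.5 -3.3 -0.  -0.1  2.2  2.2 -0.6  1.2 -0.7  0.8  1.8 -1.4  1.6]
knob [ 464.05200728 -170.84149733  161.60498312] [ 0.03058187 -0.2260543  -0.15007511  0.16743733]
in box [[-31.6119211  -20.85903185 161.60498312]]
feed [493.41042807 134.40984508 164.27215202] [-0.05597891  0.3777679   0.24124899 -0.32286199]
```

```bash
python3 - <<'E'
from h import *
ps={n:manip.camera_params(n) for n in("scene","side")}
A=59;B=60
sc=np.array([[33,178],[177,27],[352,130],[215,298]])/4+[270,230]
scP=np.array([[-A,B,108],[A,B,108],[A,-B,108],[-A,-B,108]])
sd=(np.array([[440,83],[455,226],[713,208]])-[400,0])/4+[220,200]
sdP=scP[[0,3,2]]
# slot outline: last-notch end corner etc. scene: lane1 end (bottom) ; corner top
def f(q):
    s=[q[3],q[4],1]
    return np.vstack([proj("scene",box(q[:3],scP*s),ps["scene"])-sc,proj("side",box(q[:3],sdP*s),ps["side"])-sd]).ravel()
r=least_squares(f,[450,0,0,1,1],x_scale=[100,100,.3,.1,.1]);print(r.x,np.round(r.fun,1))
pose=r.x[:3]
P=np.array([464.05,-170.84,161.6]); print(box([0,0,-pose[2]],P-[pose[0],pose[1],0]))
# predicted slot corner points in crops
S=np.array([[-42,-21,108],[0,-21,108],[0,21,108],[42,21,108],[42,-21,108]])
print((proj("scene",box(pose,S))-[270,230])*4); print((proj("side",box(pose,S))-[220,200])*4+[400,0])
E
```

```text
[ 4.94992063e+02 -1.48586800e+02  6.10097843e-02  9.32864149e-01
  8.22895760e-01] [ 0.2 -0.5 -0.4 -0.1 -0.4  0.1 -0.1 -0.7  0.1  0.8 -0.8  0.7  0.4  0.3]
[[-32.24131549 -20.32519997 161.6       ]]
[[178.09280058 239.61622483]
 [232.04898432 176.87489418]
 [156.43630102 129.549097  ]
 [208.49117751  72.52002889]
 [283.1552424  117.44751413]]
[[479.10295549 183.07154998]
 [577.42300177 175.94325774]
 [568.00101879 116.01294937]
 [661.93282706 109.50329056]
 [674.73267572 168.88821841]]
```

play_rows([
  [[0, 0, -0.149, 0, 0, -30, 94], [0, 0, -0.149, 0, 0, -30, 94], [0, 0, 0, -28, -33, 0, 94], [0, 0, 0, -28, -33, 0, 94], [0, 0, 0, -28, -33, 0, 94], [0, 0, 0, -28, -33, 0, 94], [0, 0, 0, -28, -33, 0, 94], [0, 0, 0, -28, -33, 0, 94], [0, 0, 0, -28, -33, 0, 94], [0, 0, 0, -28, -33, 0, 94], [0, 0, 0, -28, -33, 0, 94], [0, 0, 0, -28, -33, 0, 94], [0, 0, 0, 0, -42, 0, 94], [0, 0, 0, 0, -42, 0, 94], [0, 0, 0, 0, -42, 0, 94], [0, 0, 0, 0, -42, 0, 94], [0, 0, 0, 0, -42, 0, 94], [0, 0, 0, 0, -42, 0, 94], [0, 0, 0, 0, -30, 0, 94], [0, 0, 0, 0, 0, 0, 94]],
])

```text
t: 2.6
position: [451.5, -35.7, 264.9]
eef_rot: [0.092, -3.139, -0.001]
ft_force: [0.6, 0.7, -1.3]
opening: 94.2
gripper_force: 0.0
```

```bash
cat >> h.py <<'E'
import cv2
from scipy.spatial.transform import Rotation
pose=np.array([495,-148.6,0.061])
def state():
    s=manip.sense(); p=s["position"]; R=Rotation.from_rotvec(s["eef_rot"]).as_matrix()
    b=box([0,0,-pose[2]],p-[pose[0],pose[1],0])[0]
    print("t",round(s["t"],2),"tcp",np.round(p,1),"box",np.round(b,1),"yaw",round(np.arctan2(-R[0,1],R[1,1]),3),"open",round(s["opening"],1),"F",np.round(s["ft_force"],1),"grip",s["gripper_force"],"q",np.round(s["joints"],2))
    return R,p
def save(n,f):
    p=manip.camera_params(n); im=cv2.cvtColor(manip.get_image(n),cv2.COLOR_RGB2BGR); cv2.imwrite(f,im); return p,im
E
python3 - <<'E'
from h import *
state(); p,_=save("wrist","pics/w1.png"); print(np.round(p["camera_matrix"],1).tolist(),np.round(p["cam_to_world"],3).tolist())
print("pred knob",proj("wrist",[464,-170.8,161.6],p))
ps={n:manip.camera_params(n) for n in("scene","side")}
for k1,k2 in (((535,290),(350,322)),((444,318),(268,290))):
    g=least_squares(lambda P:np.r_[(proj("scene",P,ps["scene"])-k1)[0],(proj("side",P,ps["side"])-k2)[0]],[600,-300,160]);print("press",g.x,g.fun)
E
```

```text
t 2.6 tcp [451.5 -35.7 264.9] box [-36.5 115.4 264.9] yaw 0.059 open 94.2 F [ 0.6  0.7 -1.3] grip 0.0 q [-0.27 -0.1   1.74 -0.    1.5  -1.9 ]
[[345.5, 0.0, 279.4], [0.0, 345.5, 208.8], [0.0, 0.0, 1.0]] [[-0.058, 0.965, 0.256, 377.666], [0.998, 0.056, 0.015, -41.592], [0.0, 0.256, -0.967, 444.251], [0.0, 0.0, 0.0, 1.0]]
pred knob [[121.48057375 213.00623383]]
press [ 590.52385603 -456.5664817   228.69419039] [-0.98515065  7.27959458  3.99367586 -4.45847733]
press [ 494.11165066 -374.45082615  198.81426182] [-0.04460195  0.34388902  0.2182469  -0.22545533]
```

View pics/w1.png

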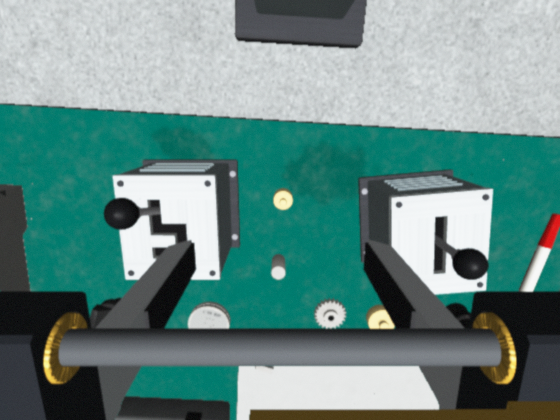

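The wrist picture shows the zigzag knob at (121,213), exactly where the estimate predicted it. The straight-slot box is off to the right, and the press handle is well clear.

play_rows([
  [[0, 0, 0, -1, -34, 0, 94], [0, 0, 0, -1, -34, 0, 94], [0, 0, 0, -1, -34, 0, 94], [0, 0, 0, -1.5, -34, 0, 94], [0, 0, 0, 0, 0, 0, 94], [0, 0, 0, 0, 0, 25, 94], [0, 0, 0, 0, 0, 25, 94], [0, 0, 0, 0, 0, 25, 94], [0, 0, 0, 0, 0, 25, 94], [0, 0, 0, 0, 0, 22, 94], [0, 0, 0, 0, 0, 0, 60], [0, 0, 0, 0, 0, 0, 45]],
])

```text
t: 4.15
position: [465.4, -168.9, 144.3]
eef_rot: [-0.1, 3.139, -0.0]
ft_force: [-0.3, -0.0, 0.0]
opening: 77.4
gripper_force: 0.0
```

```bash
python3 - <<'E'
from h import *
state(); p,_=save("wrist","pics/w2.png"); print("pred knob",proj("wrist",[464,-170.8,161.6],p))
E
```

```text
t 4.15 tcp [ 465.4 -168.9  144.3] box [-30.8 -18.5 144.3] yaw 0.064 open 77.4 F [-0.3 -0.   0. ] grip 0.0 q [-0.52  0.1   1.8   0.    1.24 -2.16]
pred knob [[278.92736012 265.22430071]]
```

View pics/w2.png

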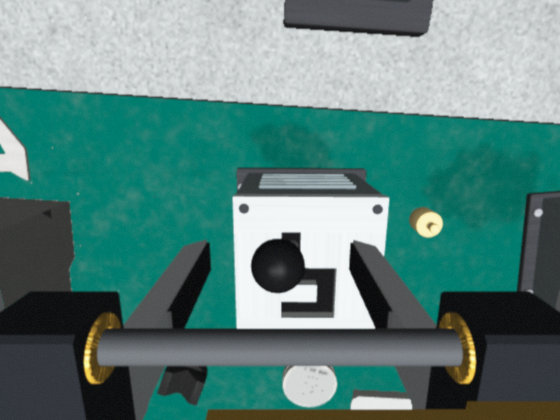

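The knob appears at (278,266), between the fingers and where predicted. I'll centre on it and close.

play_rows([
  [[0, 0, 0, 1, -2, 2, 45], [0, 0, 0, 0, 0, 0, 36], [0, 0, 0, 0, 0, 0, 20], [0, 0, 0, 0, 0, 0, 20], [0, 0, 0, 0, 0, 0, 20], [0, 0, 0, 0, 0, 0, 20], [0, 0, 0, 0, 0, 0, 20], [0, 0, 0, 0, 0, 0, 20]],
])

```text
t: 5.2
position: [463.9, -171.7, 141.4]
eef_rot: [0.098, -3.14, -0.0]
ft_force: [0.5, 0.4, -0.1]
opening: 26.4
gripper_force: 30.0
```

```bash
python3 -c "
from h import *
state()"
```

```text
t 5.2 tcp [ 463.9 -171.7  141.4] box [-32.4 -21.2 141.4] yaw 0.062 open 26.4 F [ 0.5  0.4 -0.1] grip 30.00008136034012 q [-0.53  0.1   1.8   0.    1.24 -2.16]
```

play_rows([
  [[0, 0, 0, -4, 0, -0.8, 20], [0, 0, 0, -4, 0, -0.7, 20], [0, 0, 0, -4, 0, -0.6, 20], [0, 0, 0, -4, 0, -0.5, 20], [0, 0, 0, -4, 0, -0.4, 20], [0, 0, 0, -4, 0, -0.3, 20], [0, 0, 0, -4, 0, -0.2, 20], [0, 0, 0, -4, 0, -0.1, 20], [0, 0, 0, 0, 0, 0, 20], [0, 0, 0, 0, 0, 0, 20]],
])

```text
t: 6.45
position: [496.2, -169.8, 144.9]
eef_rot: [-0.098, 3.139, 0.0]
ft_force: [-0.7, 0.7, -1.8]
opening: 27.1
gripper_force: 30.0
```

```bash
python3 - <<'E'
from h import *
state(); p,im=save("wrist","pics/w3.png")
print(proj("wrist",box(pose,[[0,-21,163.5]]),p))
cv2.imwrite("pics/w3c.png",cv2.resize(im[150:350,180:390],None,fx=2.8,fy=2.8,interpolation=cv2.INTER_CUBIC))
E
```

```text
t 6.45 tcp [ 496.2 -169.8  144.9] box [-1.000e-01 -2.120e+01  1.449e+02] yaw 0.062 open 27.1 F [-0.7  0.7 -1.8] grip 29.99969244003296 q [-0.5   0.16  1.73  0.    1.25 -2.13]
[[282.80639042 269.38745666]]
```

View pics/w3c.png

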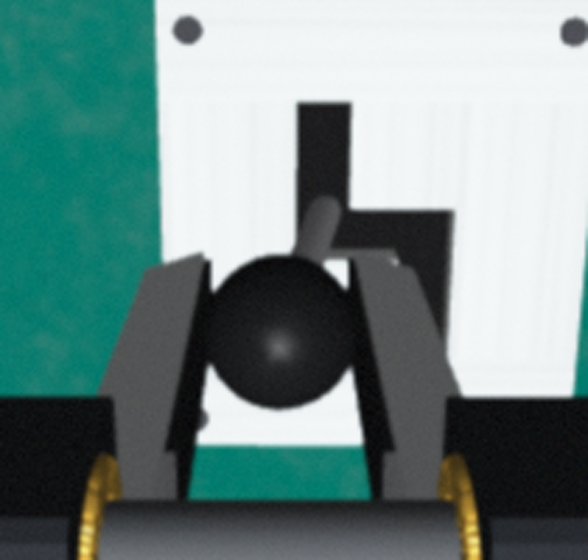

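The knob is held at about (280,268), within 1 px of the first-corner prediction. Next I move left along the crossing.

play_rows([
  [[0, 0, 0, 0, 3, -0.4, 20], [0, 0, 0, 0, 3, -0.4, 20], [0, 0, 0, 0, 4, -0.4, 20], [0, 0, 0, 0, 4, -0.2, 20], [0, 0, 0, 0, 4, -0.1, 20], [0, 0, 0, 0, 4, 0, 20], [0, 0, 0, 0, 4, 0, 20], [0, 0, 0, 0, 4, 0.2, 20], [0, 0, 0, 0, 4, 0.3, 20], [0, 0, 0, 0, 4, 0.4, 20], [0, 0, 0, 0, 4, 0.5, 20], [0, 0, 0, 0, 0, 0, 20], [0, 0, 0, 0, 0, 0, 20]],
])

```text
t: 8.12
position: [493.5, -127.2, 145.4]
eef_rot: [-0.098, 3.14, 0.002]
ft_force: [1.2, -2.9, 5.8]
opening: 26.3
gripper_force: 30.0
```

```bash
python3 - <<'E'
from h import *
state(); p,im=save("wrist","pics/w4.png")
print(proj("wrist",box(pose,[[0,21,163.5]]),p))
cv2.imwrite("pics/w4c.png",cv2.resize(im[150:350,180:390],None,fx=2.8,fy=2.8,interpolation=cv2.INTER_CUBIC))
E
```

```text
t 8.12 tcp [ 493.5 -127.2  145.4] box [ -0.2  21.5 145.4] yaw 0.062 open 26.3 F [ 1.2 -2.9  5.8] grip 30.001285672187805 q [-0.42  0.13  1.76  0.    1.25 -2.06]
[[281.51142592 269.0603517 ]]
```

View pics/w4c.png

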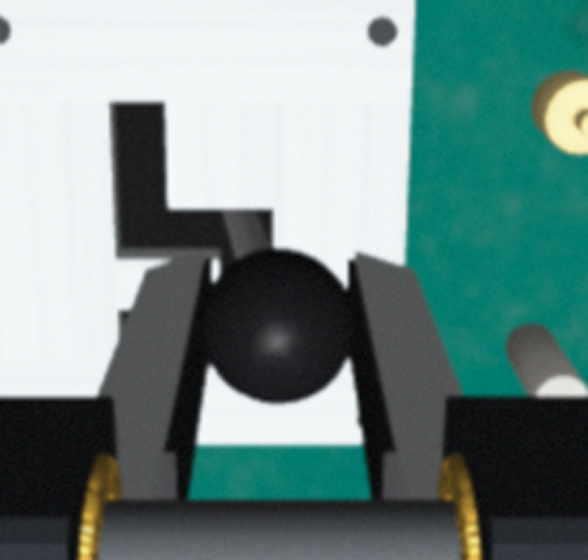

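The lever is at the second corner: the knob is at crop (279,325) and its stem is at the left end of the crossing. Next I move ahead.

play_rows([
  [[0, 0, 0, -4, 0, 0, 20], [0, 0, 0, -4, 0, 0.2, 20], [0, 0, 0, -4, 0, 0.4, 20], [0, 0, 0, -4, 0, 0.5, 20], [0, 0, 0, -4, 0, 0.6, 20], [0, 0, 0, -4, 0, 0.7, 20], [0, 0, 0, -4, 0, 0.8, 20], [0, 0, 0, -4, 0, 0.9, 20], [0, 0, 0, -4, 0, 1, 20], [0, 0, 0, -4, 0, 1.1, 20], [0, 0, 0, -2, 0, 0.6, 20], [0, 0, 0, 0, 0, 0, 20], [0, 0, 0, 0, 0, 0, 20]],
])

```text
t: 9.8
position: [535.1, -123.0, 138.4]
eef_rot: [0.097, -3.14, -0.008]
ft_force: [0.8, 0.1, 5.5]
opening: 26.8
gripper_force: 30.0
```

```bash
python3 - <<'E'
from h import *
state(); p,im=save("wrist","pics/w5.png")
print((proj("wrist",box(pose,[[42,21,157]]),p)-[180,150])*2.8)
cv2.imwrite("pics/w5c.png",cv2.resize(im[150:350,180:390],None,fx=2.8,fy=2.8,interpolation=cv2.INTER_CUBIC))
E
```

```text
t 9.8 tcp [ 535.1 -123.   138.4] box [ 41.6  23.1 138.4] yaw 0.062 open 26.8 F [0.8 0.1 5.5] grip 30.001126527786255 q [-0.39  0.22  1.67  0.    1.25 -2.02]
[[275.69192107 335.94852014]]
```

View pics/w5c.png

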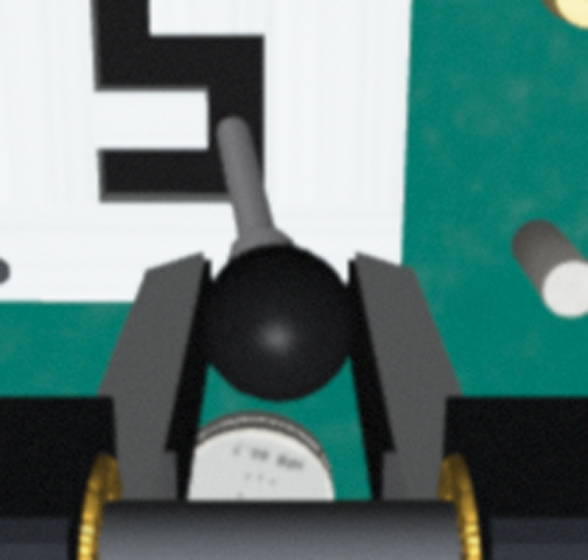

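The knob is at crop (277,322), about 4 mm short of the third corner's nominal position. I'll push a little further ahead, then go right.

play_rows([
  [[0, 0, 0, -2, 0, 0.3, 20], [0, 0, 0, -1, 0, 0.2, 20], [0, 0, 0, 0, -4, -0.4, 20], [0, 0, 0, 0, -4, -0.4, 20], [0, 0, 0, 0, -4, -0.3, 20], [0, 0, 0, 0, -4, -0.2, 20], [0, 0, 0, 0, -4, -0.1, 20], [0, 0, 0, 0, -4, 0, 20], [0, 0, 0, 0, -4, 0, 20], [0, 0, 0, 0, -4, 0.2, 20], [0, 0, 0, 0, -4, 0.3, 20], [0, 0, 0, 0, -4, 0.4, 20], [0, 0, 0, 0, -4, 0.4, 20], [0, 0, 0, 0, 0, 0, 20], [0, 0, 0, 0, 0, 0, 20]],
])

```text
t: 11.72
position: [540.3, -168.5, 137.3]
eef_rot: [0.097, -3.139, -0.003]
ft_force: [0.2, 5.6, 3.7]
opening: 26.9
gripper_force: 30.0
```

```bash
python3 - <<'E'
from h import *
state(); p,im=save("wrist","pics/w6.png")
print((proj("wrist",box(pose,[[42,-21,157]]),p)-[180,150])*2.8)
cv2.imwrite("pics/w6c.png",cv2.resize(im[150:350,180:390],None,fx=2.8,fy=2.8,interpolation=cv2.INTER_CUBIC))
E
```

```text
t 11.72 tcp [ 540.3 -168.5  137.3] box [ 44.  -22.7 137.3] yaw 0.062 open 26.9 F [0.2 5.6 3.7] grip 30.001196265220642 q [-0.46  0.25  1.63  0.    1.26 -2.09]
[[296.37578334 325.75313661]]
```

View pics/w6c.png

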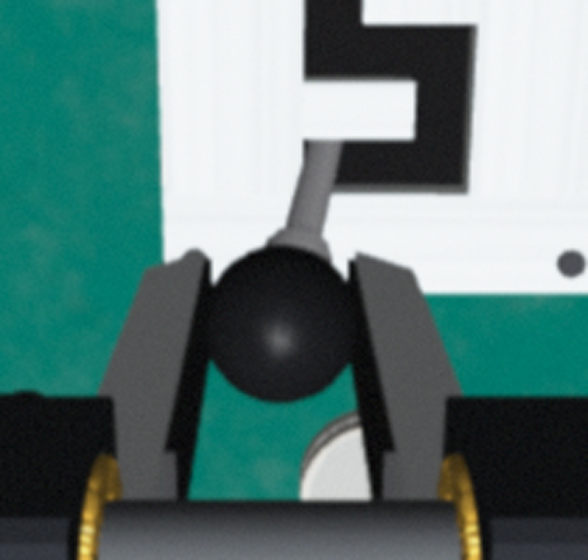

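The lever is in the last notch and the stem is at the slot's right end, with about 5.6 N of lateral contact. I'll ease off, open and go up.

play_rows([
  [[0, 0, 0, 0, 1, 0, 20], [0, 0, 0, 0, 0, 0, 50], [0, 0, 0, 0, 0, 0, 80], [0, 0, 0, 0, 0, 0, 80], [0, 0, 0, 0, 0, 0, 80], [0, 0, 0, 0, 0, 0, 80], [0, 0, 0, 0, 0, -15, 80], [0, 0, 0, 0, 0, -30, 80], [0, 0, 0, 0, 0, -40, 80], [0, 0, 0, 0, 0, -40, 80], [0, 0, 0, 0, 0, 0, 80], [0, 0, 0, 0, 0, 0, 80]],
])

```text
t: 13.28
position: [540.6, -167.9, 262.8]
eef_rot: [0.098, -3.14, -0.0]
ft_force: [-0.5, 0.2, -0.7]
opening: 80.6
gripper_force: 0.0
```

```bash
python3 - <<'E'
from h import *
state(); p,im=save("wrist","pics/w7.png")
print(proj("wrist",box(pose,[[42,-21,157],[30,-10,161]]),p))
E
```

```text
t 13.28 tcp [ 540.6 -167.9  262.8] box [ 44.3 -22.  262.8] yaw 0.062 open 80.6 F [-0.5  0.2 -0.7] grip 0.0 q [-0.45  0.15  1.49 -0.    1.5  -2.09]
[[282.42914833 204.39231808]
 [295.75852316 191.57568672]]
```

View pics/w7.png

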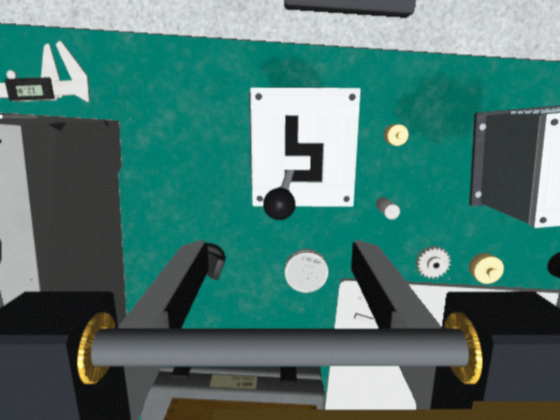

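The knob stands free at (279,204), within a few pixels of the predicted notch position (282,204).

```bash
python3 -c "
from workcell import manip
print(manip.finish_job())"
```

```text
the job is handed in; nothing more can be done
None
```

I moved the zigzag-slot lever round every corner into the last notch at the far right and let go of it. The last picture showed it standing there on its own. I never touched the straight-slot lever. I handed the job in at about 13 s, and no verdict came back.

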